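Set the roller tension of a strap creaser in a leather workshop

ROBOT

A 6-joint arm with a two-finger parallel gripper is mounted at the origin on the work surface. World frame = base frame: x ahead of the robot, y to its left, z up, the work surface at z = 0. Lengths are in m, angles in rad, forces in N, time in s.
With the tool pointing down it reaches from about 0.275 to 0.85 m from the base axis. Payload 5.2 kg.
Tool frame: the origin (TCP) lies midway between the tips of the shut fingers; the grasp point (between the pads) lies behind it (pinch_z is the y of the grasp point in the tool frame, in m); y points along the fingers, z is the direction in which the jaws open and shut, and the axes are right-handed (so a half turn about y gives the same grasp; the last joint's range is limited). The gripper opens to 85 mm and grips with 20 to 120 N. Pads are 22 mm wide; open, the fingers measure 114 mm over their backs; the gripper's body (76 mm by 85 mm) begins 54 mm behind the grasp point. The pads swing forward as they close: fully open they stand 13 mm farther back than shut.
Start: joints at [0.975, 0.259, 1.535, -0, 1.348, -0.203], TCP at [0.211, 0.508, 0.231] pointing down, gripper open.
Joint ranges: [-3.14, 3.14], [-0.91, 2.08], [0.19, 2.58], [-1.22, 4.36], [0.22, 2.71], [-3.12, 3.12]. Speed limits (rad/s): [2.57, 2.57, 3.14, 3.14, 3.14, 3.14].

INTERFACE

Orientations are given as a 3x3 rotation matrix whose columns are the frame's x, y, z axes.
In Python, from station import * gives the robot as it stands.
- The arm moves only by the tool play_rows, never from a script. Its argument "increments" is a list of rows, each an object with "translation": the shift along the tool's x, y, z in mm, a list of three; "rotation": the turn, a rotation vector about the tool's x, y, z in rad, a list of three; "fingers": the closure, from -1 (fully open) to 1 (shut). A call has 1 to 12 rows; each row is the pose to reach, as a shift and turn from the pose commanded when the call began, along the tool's axes at that moment; what a row does not reach only later rows make up. A row lasts 1/12 s, in which the tool goes at most 41.7 mm and 7.16 degrees, less where a joint would pass 70% of its speed; a pose out of reach is approached as far as the arm can. A call with a gripper value outside its range is refused whole. The fingers move at their own pace and stop on an object; "grip_force" is the grip in N (left out, the last holds). Time passes only in rows, so rows that repeat a pose let the fingers close. It gives the time, the measured TCP pose, the force and the opening at its end, in the units of the state.
- sense(): the state, without advancing time (a new reading comes with each control period).
- get_image(name): name is "side" or "top" or "wrist"; returns a dict with "img" (384x512x3 uint8, red, green, blue), "fx", "fy", "cx", "cy" (pixels), "T" (4x4, takes a point from camera to world coordinates). Camera axes: x right, y down, z forward; pixel columns grow to the right and rows downward; lengths in m; the calibration is good to about 2 mm. A picture is of the moment at which its call begins. There is no depth.
- hand_in(): hands the job in, once; it reports no verdict.
Trained networks look in the newest picture that a camera, given by its name, has taken for a name from the list of things; names that differ only in an ending like _2 or _b are one class to them, and where a whole thing is asked for, a point or a joint stands for the part that bears it (a point fixed in the world has none). Each returns a list of dicts, best first, with "conf" (0 to 1); they miss things now and then, are a little off and sometimes report something else, mostly with a low value. They report only what shows in the picture. A call takes as long as a camera call.
- regions_of(label, camera): "region" (384x512 bool, what is visible of it) and "box" ([left, top, right, bottom] in pixels, round what is visible of it).
The state is a dict: "time": time; "joint_pos": joint angles; "joint_velocities": joint speeds; "joint_torque": joint torques, N m; "eef_pos": TCP position; "ee_rot": TCP orientation; "wrist_force": force on the tool from outside, world axes, zero at the start; "moment": the same for the moment, N m; "finger_gap": finger opening in m.
Only numpy, scipy, OpenCV 4.12 (cv2) and the standard library are available. Lean on these libraries where they do the work, as an engineer would, in place of code of your own. Each camera call takes 0.05 s, during which the arm holds its last target.

TASK

Two bench strap creasers stand on the leather worker's table, one with an orange tension knob and one with a black knob. Turn the orange knob clockwise until the tip of the red sprung needle on the same machine stands over its green mark, then let go so that it stays there. Do not push the needle itself, and leave the setting of the black-knobbed machine alone.

Things in the scene. Friction and masses are not known exactly. Their poses are not given: they have to be found in the camera images.
- knob_grip (a point): Grip centre of the orange bar knob, on its vertical turning axis, 104 mm above the table, 44 above the deck, 28 above the brass pinion. Bar: 52 mm along x, 16 thick along y, from 23 mm below to 18 above this point. z up. Stiff (0.15 N m), stays where left; 0.5 to 1.4 rad clockwise from above is needed, hard stops lie beyond the mark. Place and yaw vary; the machines may be swapped.
- needle: Red sprung needle of the orange-knobbed machine, 7 mm wide, on a 130 mm brass gear. Origin at its tip, 76 mm above the table; x points outwards along it, z up; the pivot lies 160 mm behind the tip (-x), 90 mm from the knob axis, between knob and scale. It swings level: 1 rad of knob clockwise (from above) geared to 0.4 rad of needle counter-clockwise.
- mark (a point): Centre of the green mark, a plate 20 mm wide across the needle's path, fixed on the cream scale of the orange-knobbed machine. This point lies on the circle of the needle's tip, 160 mm from the pivot, about 11 mm below the tip. It does not move during the job; its place on the scale varies.
- other_needle: Red needle of the other machine, which is the same but has a black knob and its own green mark. Origin at the tip of the needle, x pointing outwards along it. It must stay where it is.

How it is judged:
By the outcome, as a careful person would: the job done as asked, in the order asked, and still so for the second after the job is handed in, with the robot touching nothing.
It also fails if it takes over 32 s, if anything falls off the work surface, if the arm or the gripper's body presses on something with over 40 N, if the wrist force passes 120 N, or if a joint passes its speed limit or range.

## Working session

There is one attempt and no reset: what is moved stays moved. The work goes in short steps, Python scripts to look and compute and a tool call to move; the robot and the scene stay as the last step left them, time stands still between calls to the robot, and variables do not carry over. Pictures are saved under pics/ and viewed, and the job is handed in when it is done.

Besides the shell and the picture viewer there is one more tool, called by a JSON object that holds its "fn" and its "kwargs", one argument or row to a line. play_rows: Moves the arm, as the interface text tells. Its arguments: {"type":"object","properties":{"increments":{"type":"array"},"grip_force":{"type":"number"}},"required":["increments"]}

```bash
mkdir -p pics; ls
python3 - <<'E'
from station import *
import cv2
s=sense(); print(s)
for n in ["top","side"]:
    d=get_image(n); cv2.imwrite(f"pics/{n}0.png",d["img"][:,:,::-1]); print(n,d["fx"],d["fy"],d["cx"],d["cy"],d["T"])
    for l in ["knob_grip","needle","mark","other_needle"]:
        try:
            for r in regions_of(l,n): print(l,r["conf"],r["box"],r["region"].sum())
        except Exception as e: print(l,e)
E
```

```text
pics
{'time': 0.0, 'joint_pos': array([ 9.75220694e-01,  2.59394138e-01,  1.53607298e+00, -3.53798272e-05,
        1.34801742e+00, -2.02824683e-01]), 'joint_velocities': array([ 0.0007223 , -0.00122426, -0.0012899 , -0.00036322,  0.00040552,
       -0.00011227]), 'joint_torque': array([-1.41586552e-03, -4.46022499e+01, -2.90571445e+01, -3.91718559e-04,
        1.15069124e-02,  4.96563302e-05]), 'eef_pos': array([0.21020106, 0.50767388, 0.23045124]), 'ee_rot': array([[ 9.23862507e-01, -1.03275050e-03,  3.82723140e-01],
       [-3.82724376e-01, -1.58550109e-03,  9.23861212e-01],
       [-3.47310176e-04, -9.99998210e-01, -1.86004380e-03]]), 'wrist_force': array([-0.46027709, -0.16700914,  0.44103844]), 'moment': array([-0.01734513,  0.02159495, -0.03495048]), 'finger_gap': 0.08515802674591406}
top 410.92977483159893 410.92977483159893 251.07215019281546 184.96656982693747 [[-8.22240137e-03 -9.98244495e-01  5.86542515e-02  5.06204802e-01]
 [-9.99813272e-01  9.23277676e-03  1.69757952e-02 -4.77150226e-04]
 [-1.74875357e-02 -5.85037173e-02 -9.98134010e-01  1.21564646e+00]
 [ 0.00000000e+00  0.00000000e+00  0.00000000e+00  1.00000000e+00]]
knob_grip 0.85 [326.0, 219.7, 345.0, 242.3] 320
needle 0.86 [319.2, 154.0, 363.4, 222.9] 1711
mark 0.71 [326.2, 220.3, 343.9, 239.6] 289
mark 0.63 [330.3, 128.3, 336.3, 144.8] 103
other_needle 0.61 [145.7, 171.3, 185.3, 245.3] 1682
side 357.6830603514275 357.6830603514275 256.43095251731575 196.9110814960916 [[ 0.98445864 -0.11612102  0.13174635  0.44174981]
 [-0.17559843 -0.64008023  0.74797225 -0.62464173]
 [-0.00252706 -0.75948219 -0.65052318  0.66431582]
 [ 0.          0.          0.          1.        ]]
knob_grip 0.62 [206.8, 264.1, 235.1, 308.1] 799
needle 0.78 [230.7, 265.9, 352.9, 323.2] 3253
other_needle 0.59 [194.6, 144.5, 253.2, 172.4] 940
```

Run:
```python
import cv2
a=cv2.imread("pics/top0.png"); cv2.imwrite("pics/top0z.png",cv2.resize(a[90:290,110:400],None,fx=2.7,fy=2.7,interpolation=cv2.INTER_CUBIC))
b=cv2.imread("pics/side0.png"); cv2.imwrite("pics/side0z.png",cv2.resize(b,None,fx=1.5,fy=1.5))
```

```text
(no output)
```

View pics/top0z.png

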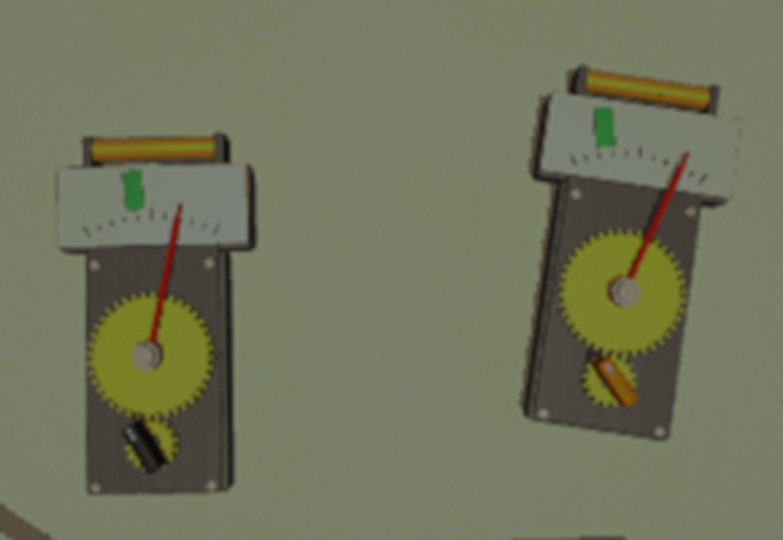

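View pics/side0z.png

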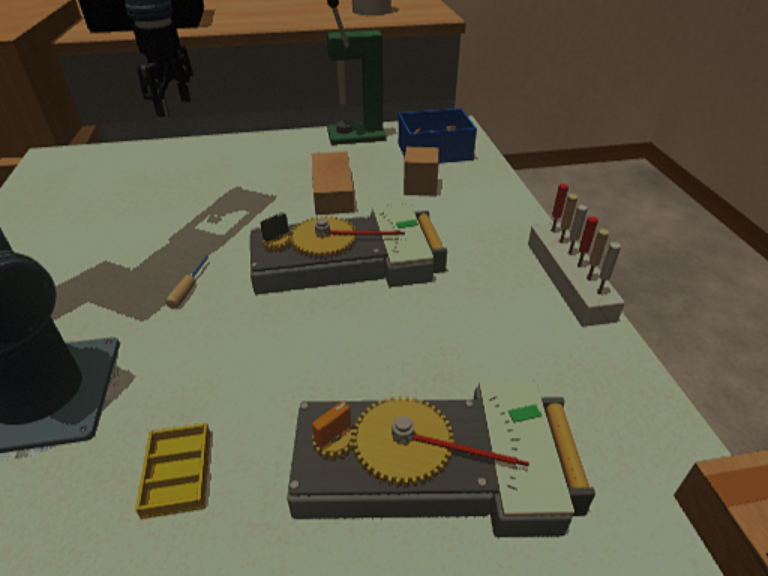

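```bash
cat > h.py <<'E'
from station import *
import numpy as np, cv2
def ray(d,u,v,z):
    T=np.array(d["T"]); r=T[:3,:3]@np.array([(u-d["cx"])/d["fx"],(v-d["cy"])/d["fy"],1]); c=T[:3,3]
    return c+r*(z-c[2])/r[2]
def proj(d,p):
    T=np.array(d["T"]); q=T[:3,:3].T@(np.asarray(p)-T[:3,3]); return np.array([d["cx"]+d["fx"]*q[0]/q[2],d["cy"]+d["fy"]*q[1]/q[2]])
def masks(im):
    hsv=cv2.cvtColor(im,cv2.COLOR_RGB2HSV); H,S,V=[hsv[...,i].astype(int) for i in range(3)]
    return dict(red=((H<6)|(H>174))&(S>150)&(V>60), orange=(H>=6)&(H<18)&(S>170)&(V>60), green=(H>45)&(H<80)&(S>130)&(V>60))
E
python3 - <<'E'
from h import *
print([k for k in dir() if 'pinch' in k.lower()]); 
try: print(pinch_z)
except Exception as e: print(e)
d=get_image("top"); im=d["img"]; m=masks(im)
win=np.zeros(im.shape[:2],bool); win[115:255,300:390]=1
for k,z in [("red",.076),("orange",.122),("green",.065)]:
    mm=m[k]&win
    n,l,st,c=cv2.connectedComponentsWithStats(mm.astype(np.uint8))
    for i in range(1,n):
        if st[i,4]<8: continue
        print(k,st[i],c[i],ray(d,*c[i],z).round(4))
        pts=np.argwhere(l==i)[:,::-1].astype(np.float32)
        W=np.array([ray(d,*p,z)[:2] for p in pts],np.float32)
        print(cv2.minAreaRect(W))
        if k=="red":
            j=pts[:,1].argmin(); print("tip",pts[j],W[j], cv2.fitLine(W,cv2.DIST_L2,0,.01,.01).ravel())
for l in ["knob_grip","needle","mark"]:
    for r in regions_of(l,"top"):
        p=np.argwhere(r["region"])[:,::-1]; print(l,r["conf"],r["box"],p.mean(0),ray(d,*p.mean(0),{"knob_grip":.104,"needle":.076,"mark":.065}[l]))
crop=im[215:248,318:352]; cv2.imwrite("pics/knobz.png",cv2.resize(crop[:,:,::-1],None,fx=16,fy=16,interpolation=cv2.INTER_NEAREST))
E
```

```text
['pinch_z']
-0.0187
red [349 151  14  29  82] [354.8902439 166.3902439] [ 0.6221 -0.2695  0.076 ]
((0.6260843873023987, -0.2712213695049286), (0.00845283828675747, 0.08632174134254456), 64.21980285644531)
tip [362. 151.] [ 0.6648701 -0.2901572] [ 0.8985164  -0.43893996  0.62213993 -0.26950902]
red [343 185   4   8   8] [344.5 188.5] [ 0.561  -0.2395  0.076 ]
((0.5609980821609497, -0.2394765168428421), (0.0012278311187401414, 0.021134834736585617), 62.46419143676758)
tip [346. 185.] [ 0.57065225 -0.24381748] [ 0.89372253 -0.44862014  0.5609958  -0.23947513]
orange [343 178   8  15  26] [346.38461538 184.61538462] [ 0.5691 -0.235   0.122 ]
((0.5678977370262146, -0.2343662679195404), (0.00615406408905983, 0.03847554326057434), 65.03935241699219)
orange [331 222  11  18  43] [334.97674419 230.04651163] [ 0.4492 -0.2024  0.122 ]
((0.44576144218444824, -0.20351655781269073), (0.04723505303263664, 0.014365823939442635), 18.3658447265625)
orange [342 232   4   8  10] [343.7 235.5] [ 0.4347 -0.2251  0.122 ]
((0.435372918844223, -0.22521117329597473), (0.01900746487081051, 0.005003994796425104), 17.326147079467773)
green [330 130   7  14  76] [333.26315789 136.68421053] [ 0.7078 -0.2134  0.065 ]
((0.7081699371337891, -0.2133956402540207), (0.03723778575658798, 0.01564769446849823), 4.531020641326904)
knob_grip 0.62 [327.6, 219.3, 346.6, 241.1] [335.9760274  230.50342466] [ 0.44703607 -0.20839642  0.104     ]
needle 0.61 [316.9, 151.3, 361.9, 219.2] [340.53285968 196.19360568] [ 0.53980927 -0.22809592  0.076     ]
```

View pics/knobz.png

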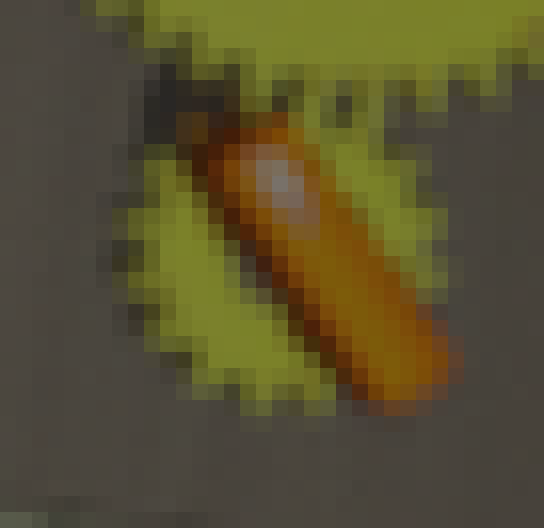

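```bash
cat >> h.py <<'E'
def togo(pos,yawz,s=None):
    """tool-frame increments (mm, rotvec) to reach TCP pos with tool down and jaw axis z at yawz deg"""
    from scipy.spatial.transform import Rotation as Ro
    s=s or sense(); R=s["ee_rot"]; a=np.radians(yawz)
    z=np.array([np.cos(a),np.sin(a),0]); y=np.array([0,0,-1.]); x=np.cross(y,z); G=np.c_[x,y,z]
    print("t",(R.T@(np.array(pos)-s["eef_pos"])*1000).round(1),"r",Ro.from_matrix(R.T@G).as_rotvec().round(3),"tcp",s["eef_pos"].round(4),"jaw yaw",np.degrees(np.arctan2(R[1,2],R[0,2])).round(2))
E
python3 - <<'E'
from h import *
d=get_image("top"); im=d["img"]
print(ray(d,338.6,231.2,.122))
hsv=cv2.cvtColor(im,cv2.COLOR_RGB2HSV).astype(int); y=(hsv[...,0]>=22)&(hsv[...,0]<=34)&(hsv[...,1]>140); 
w=np.zeros_like(y); w[165:250,305:375]=1; y&=w
n,l,st,c=cv2.connectedComponentsWithStats(y.astype(np.uint8))
for i in range(1,n):
    if st[i,4]>30: print(st[i],c[i])
# big gear rows above 218
p=np.argwhere(y)[:,::-1].astype(np.float32); big=p[p[:,1]<218]
(cx,cy),r=cv2.minEnclosingCircle(big); print("big",cx,cy,r,ray(d,cx,cy,.074), r/410.93*1.14)
w=get_image("wrist"); s=sense(); R=s["ee_rot"]; print("cam in tool",R.T@(w["T"][:3,3]-s["eef_pos"]), R.T@w["T"][:3,:3],w["fx"])
cv2.imwrite("pics/wrist0.png",w["img"][:,:,::-1])
togo([.44,-.213,.25],-55)
E
```

```text
[ 0.44611425 -0.21189369  0.122     ]
[ 317  175   47   58 1509] [339.35520212 199.33730948]
[326 225  13  15  96] [330.77083333 233.125     ]
big 339.7785949707031 197.78598022460938 23.551616668701172 [ 0.53547914 -0.22632316  0.074     ] 0.06533677999250319
cam in tool [-0.07669286 -0.14177131  0.00074786] [[ 1.07783776e-03  9.53435158e-01  3.01596150e-01]
 [ 3.84102104e-05 -3.01596365e-01  9.53435699e-01]
 [ 9.99999418e-01 -1.01606462e-03 -3.61693595e-04]] 300.261566501726
t [ 488.1  -18.7 -578.4] r [-0.     2.138 -0.   ] tcp [0.2105 0.5081 0.2314] jaw yaw 67.49
```

View pics/wrist0.png

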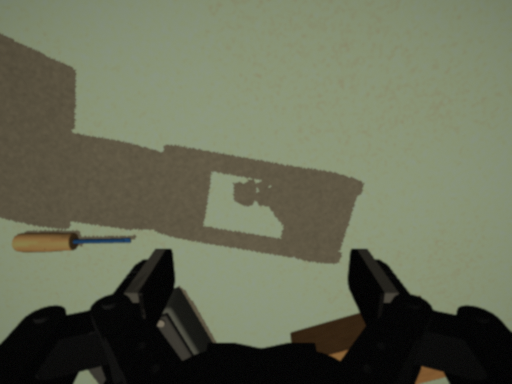

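{"fn": "play_rows", "kwargs": {
  "increments": [
    {"translation": [40, -2, -48], "rotation": [0, 0.12, 0], "fingers": -1},
    {"translation": [80, -4, -96], "rotation": [0, 0.24, 0], "fingers": -1},
    {"translation": [120, -6, -144], "rotation": [0, 0.36, 0], "fingers": -1},
    {"translation": [160, -8, -192], "rotation": [0, 0.48, 0], "fingers": -1},
    {"translation": [200, -10, -240], "rotation": [0, 0.6, 0], "fingers": -1},
    {"translation": [240, -12, -288], "rotation": [0, 0.72, 0], "fingers": -1},
    {"translation": [280, -14, -336], "rotation": [0, 0.84, 0], "fingers": -1},
    {"translation": [320, -16, -384], "rotation": [0, 0.96, 0], "fingers": -1},
    {"translation": [360, -18, -432], "rotation": [0, 1.08, 0], "fingers": -1},
    {"translation": [400, -18, -480], "rotation": [0, 1.2, 0], "fingers": -1},
    {"translation": [440, -18, -528], "rotation": [0, 1.32, 0], "fingers": -1},
    {"translation": [480, -18, -570], "rotation": [0, 1.44, 0], "fingers": -1}
  ]
}}

```text
time: 1.8
eef_pos: [0.3597, 0.0291, 0.2462]
ee_rot: [[-0.265, 0.002, 0.964], [-0.964, -0.0, -0.265], [-0.0, -1.0, 0.002]]
wrist_force: [-0.1, 1.1, 0.7]
finger_gap: 0.0856
```

Run:
```python
from h import *
togo([.44,-.213,.25],-55); print(sense()["joint_pos"])
```

```text
t [212.2  -3.6 141.5] r [-0.001  0.692 -0.001] tcp [0.3597 0.0291 0.2462] jaw yaw -15.36
[-2.31499239e-01 -1.11310223e-01  1.90377147e+00  1.55365107e-04
  1.34753209e+00  3.65262752e-02]
```

{"fn": "play_rows", "kwargs": {
  "increments": [
    {"translation": [33, 0, 22], "rotation": [0, 0.11, 0], "fingers": -1},
    {"translation": [66, -1, 44], "rotation": [0, 0.22, 0], "fingers": -1},
    {"translation": [99, -2, 66], "rotation": [0, 0.33, 0], "fingers": -1},
    {"translation": [132, -3, 88], "rotation": [0, 0.44, 0], "fingers": -1},
    {"translation": [165, -3, 110], "rotation": [0, 0.55, 0], "fingers": -1},
    {"translation": [195, -3, 130], "rotation": [0, 0.65, 0], "fingers": -1},
    {"translation": [212, -3, 141.5], "rotation": [0, 0.692, 0], "fingers": -1},
    {"translation": [212, -3, 141.5], "rotation": [0, 0.692, 0], "fingers": -1},
    {"translation": [212, -3, 141.5], "rotation": [0, 0.692, 0], "fingers": -1}
  ]
}}

```text
time: 2.55
eef_pos: [0.4413, -0.2112, 0.2482]
ee_rot: [[-0.817, -0.001, 0.577], [-0.577, 0.001, -0.817], [0.0, -1.0, -0.001]]
wrist_force: [-1.1, 0.9, -0.1]
finger_gap: 0.0853
```

Run:
```python
from h import *
togo([.446,-.212,.0853],-55); print(sense()["joint_pos"])
w=get_image("wrist"); cv2.imwrite("pics/wrist1.png",w["img"][:,:,::-1])
for r in regions_of("knob_grip","wrist"): print(r["conf"],r["box"])
k=masks(w["img"])["orange"]; n,l,st,c=cv2.connectedComponentsWithStats(k.astype(np.uint8)); print(st[st[:,4]>50])
print(proj(w,[.446,-.212,.122]))
```

```text
t [ -3.4 162.9   3.6] r [0.001 0.004 0.   ] tcp [ 0.4413 -0.2112  0.2482] jaw yaw -54.74
[-6.74898432e-01  1.37625114e-01  1.64562622e+00  1.57937082e-04
  1.35953890e+00  2.80524304e-01]
0.98 [241.4, 146.5, 291.9, 209.6]
0.72 [266.2, 20.7, 487.6, 172.0]
[[     0      0    512    384 195488]
 [   346     82     37     20     51]
 [   255    147     21     60    659]
 [   435    286     36     25    237]]
[264.82279879 183.67895681]
```

View pics/wrist1.png

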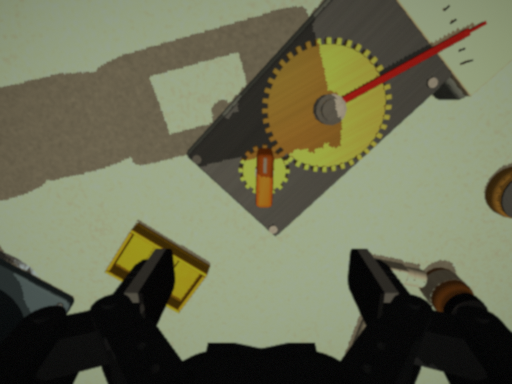

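```bash
cat >> h.py <<'E'
def boxmask(d,x,y,yaw,sc=4):
    c,s=np.cos(yaw),np.sin(yaw); P=[]
    for a in(-.026,.026):
        for b in(-.008,.008):
            for z in(.081,.122): P.append(proj(d,[x+c*a-s*b,y+s*a+c*b,z]))
    h=cv2.convexHull((np.array(P,np.float32)+.5)*sc)
    m=np.zeros((384*sc,512*sc),np.uint8); cv2.fillConvexPoly(m,h.round().astype(np.int32),1)
    return cv2.resize(m.astype(np.float32),(512,384),interpolation=cv2.INTER_AREA)
def orange_soft(im,box):
    hsv=cv2.cvtColor(im,cv2.COLOR_RGB2HSV).astype(int); H,S,V=hsv[...,0],hsv[...,1],hsv[...,2]
    m=((H<=17)&(S>120)&(V>25)); w=np.zeros_like(m); l,t,r,b=box; w[t:b,l:r]=1; return m&w
def fit(d,m,x0):
    from scipy.optimize import minimize
    f=lambda p: np.abs(boxmask(d,p[0]/1000,p[1]/1000,p[2]/50)-m).sum()
    return min((minimize(f,[x0[0]*1000+a,x0[1]*1000+b,x0[2]*50],method="Nelder-Mead",options=dict(initial_simplex=None,xatol=.02)) for a in(-3,0,3) for b in (-3,0,3)),key=lambda r:r.fun)
E
python3 - <<'E'
from h import *
w=get_image("wrist"); im=w["img"]
m=orange_soft(im,[245,138,285,215]); print(m.sum())
r=fit(w,m,[.446,-.212,np.radians(35)]); print(r.x[:2],np.degrees(r.x[2]/50),r.fun)
e=(boxmask(w,r.x[0]/1e3,r.x[1]/1e3,r.x[2]/50)>.5).astype(np.uint8)
o=im[:,:,::-1].copy(); big=cv2.resize(o[130:220,220:310],None,fx=6,fy=6,interpolation=cv2.INTER_NEAREST)
for k,col in[(e,(255,0,0)),(m.astype(np.uint8),(0,255,0))]:
    b=cv2.resize(k[130:220,220:310],None,fx=6,fy=6,interpolation=cv2.INTER_NEAREST); cs,_=cv2.findContours(b,0,1); cv2.drawContours(big,cs,-1,col,1)
cv2.imwrite("pics/fit1.png",big)
d=get_image("top"); m2=regions_of("knob_grip","top"); 
if m2: r2=fit(d,m2[0]["region"].astype(float),[.446,-.212,np.radians(35)]); print(m2[0]["box"],r2.x[:2],np.degrees(r2.x[2]/50),r2.fun)
E
```

```text
760
[ 447.51264827 -209.74005698] 33.75950435060971 426.75
[327.4, 219.1, 346.5, 239.4] [ 449.17897944 -210.38242676] 36.360057224389394 139.25
```

View pics/fit1.png

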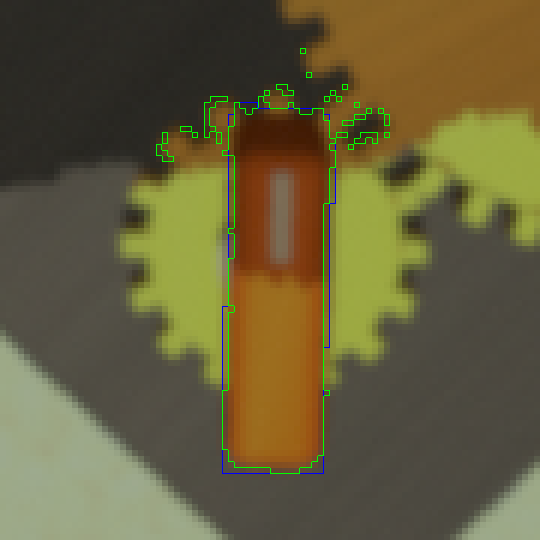

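Run:
```python
from h import *
togo([.4475,-.2100,.087],-55);
```

```text
t [ -4.5 162.    4.3] r [-0.     0.008 -0.   ] tcp [ 0.4413 -0.2091  0.249 ] jaw yaw -54.56
```

Run:
```python
from h import *
for i in range(8):
    get_image("side"); s=sense(); print(s["time"],s["eef_pos"].round(4), np.degrees(np.arctan2(s["ee_rot"][1,2],s["ee_rot"][0,2])).round(2))
togo([.4475,-.2100,.087],-55)
```

```text
2.85 [ 0.4413 -0.2092  0.249 ] -54.57
2.9 [ 0.4414 -0.2094  0.249 ] -54.57
2.95 [ 0.4414 -0.2095  0.249 ] -54.58
3.0 [ 0.4414 -0.2096  0.249 ] -54.6
3.05 [ 0.4414 -0.2098  0.2489] -54.61
3.1 [ 0.4414 -0.2099  0.2489] -54.62
3.15 [ 0.4415 -0.21    0.2488] -54.63
3.2 [ 0.4414 -0.2101  0.2488] -54.64
t [ -5.  161.8   3.4] r [-0.     0.006 -0.   ] tcp [ 0.4414 -0.2101  0.2488] jaw yaw -54.64
```

{"fn": "play_rows", "kwargs": {
  "increments": [
    {"translation": [-5.5, 35, 3], "rotation": [0, 0, 0], "fingers": -1},
    {"translation": [-5.5, 70, 3], "rotation": [0, 0, 0], "fingers": -1},
    {"translation": [-5.5, 100, 3], "rotation": [0, 0, 0], "fingers": -1},
    {"translation": [-5.5, 125, 3], "rotation": [0, 0, 0], "fingers": -1},
    {"translation": [-5.5, 145, 3], "rotation": [0, 0, 0], "fingers": -1},
    {"translation": [-5.5, 155, 3], "rotation": [0, 0, 0], "fingers": -1},
    {"translation": [-5.5, 161, 3], "rotation": [0, 0, 0], "fingers": -1},
    {"translation": [-5.5, 161, 3], "rotation": [0, 0, 0], "fingers": -1},
    {"translation": [-5.5, 161, 3], "rotation": [0, 0, 0], "fingers": -1}
  ]
}}

```text
time: 3.95
eef_pos: [0.4482, -0.21, 0.0885]
ee_rot: [[-0.816, 0.001, 0.578], [-0.578, -0.001, -0.816], [-0.0, -1.0, 0.001]]
wrist_force: [0.3, -0.3, 0.6]
finger_gap: 0.0852
```

Run:
```python
from h import *
w=get_image("wrist"); cv2.imwrite("pics/wrist2.png",w["img"][:,:,::-1]); d=get_image("side"); cv2.imwrite("pics/side2.png",d["img"][:,:,::-1])
print(sense()["wrist_force"]); togo([.4475,-.2100,.087],-55)
```

```text
[-0.33267249  0.07956406  0.43626491]
t [ 0.7  2.  -0.8] r [-0.003  0.006 -0.001] tcp [ 0.4485 -0.2102  0.089 ] jaw yaw -54.66
```

View pics/wrist2.png

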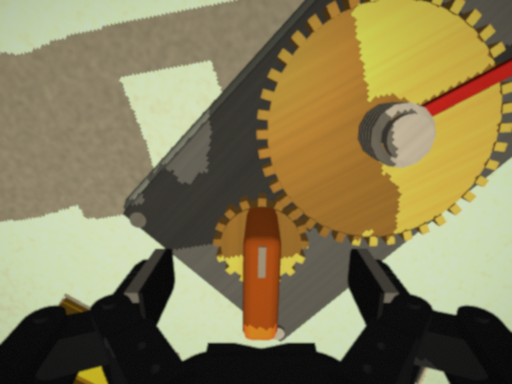

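View pics/side2.png

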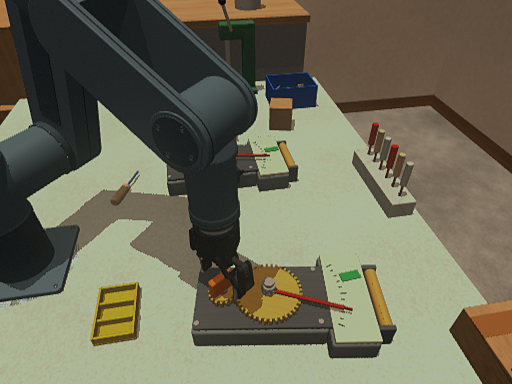

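The wrist picture shows the orange knob (bar at columns 245–281) centred between the fingers (pads at about 173 and 350), and it is aligned with them. I'm closing the gripper.

{"fn": "play_rows", "kwargs": {
  "grip_force": 60,
  "increments": [
    {"translation": [0, 0, 0], "rotation": [0, 0, 0], "fingers": 1},
    {"translation": [0, 0, 0], "rotation": [0, 0, 0], "fingers": 1},
    {"translation": [0, 0, 0], "rotation": [0, 0, 0], "fingers": 1},
    {"translation": [0, 0, 0], "rotation": [0, 0, 0], "fingers": 1},
    {"translation": [0, 0, 0], "rotation": [0, 0, 0], "fingers": 1},
    {"translation": [0, 0, 0], "rotation": [0, 0, 0], "fingers": 1},
    {"translation": [0, 0, 0], "rotation": [0, 0, 0], "fingers": 1},
    {"translation": [0, 0, 0], "rotation": [0, 0, 0], "fingers": 1}
  ]
}}

```text
time: 4.72
eef_pos: [0.448, -0.21, 0.088]
ee_rot: [[-0.816, 0.001, 0.579], [-0.579, -0.001, -0.816], [-0.0, -1.0, 0.001]]
wrist_force: [0.4, -1.3, 1.8]
finger_gap: 0.0152
```

```bash
cat >> h.py <<'E'
def needle_mark(tag):
    d=get_image("top"); im=d["img"]; m=masks(im); win=np.zeros(im.shape[:2],bool); win[115:200,318:390]=1
    P=np.array([.5355,-.2263])
    W=np.array([ray(d,u,v,.076)[:2] for v,u in np.argwhere(m["red"]&win)],np.float32)
    L=cv2.fitLine(W,cv2.DIST_HUBER,0,.01,.01).ravel(); L=L if L[0]>0 else -L
    G=np.array([ray(d,u,v,.065)[:2] for v,u in np.argwhere(m["green"]&win)],np.float32)
    g=G.mean(0)
    far=W[np.argsort(-np.linalg.norm(W-P,axis=1))[:4]].mean(0)
    q=np.degrees(np.arctan2(*(W-P).T[::-1]));gq=np.degrees(np.arctan2(*(G-P).T[::-1]))
    print("needle line",np.degrees(np.arctan2(L[1],L[0])).round(2),"from pivot med",np.median(q).round(2),"end",far.round(4),"ang",np.degrees(np.arctan2(*(far-P)[::-1])).round(2),"n",len(W),
     "mark",g.round(4),np.degrees(np.arctan2(*(g-P)[::-1])).round(2),"r",np.linalg.norm(g-P).round(4),"range",gq.min().round(1),gq.max().round(1),"n",len(G))
    cv2.imwrite(f"pics/{tag}.png",cv2.resize(im[110:260,300:400,::-1],None,fx=4,fy=4,interpolation=cv2.INTER_CUBIC))
E
python3 - <<'E'
from h import *
needle_mark("top3"); s=sense(); print(s["finger_gap"],s["moment"],s["joint_pos"])
E
```

```text
needle line -26.36 from pivot med -26.89 end [ 0.6649 -0.2915] ang -26.76 n 95 mark [ 0.7078 -0.2134] 4.28 r 0.1728 range 1.7 7.1 n 76
0.015076272503255156 [-0.12356754  0.07282695  0.08954839] [-6.64038222e-01  3.09567635e-01  1.85603584e+00 -2.45158554e-04
  9.74973314e-01  2.90001998e-01]
```

View pics/top3.png

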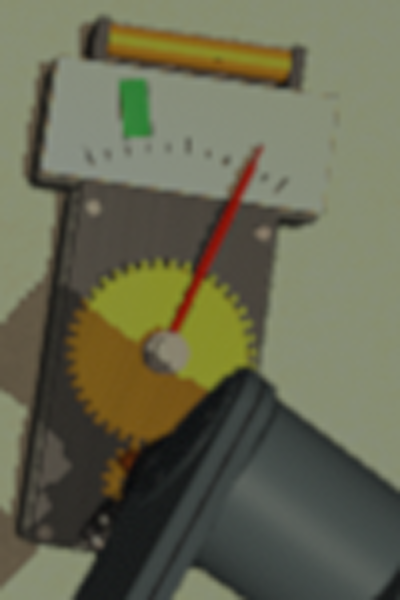

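{"fn": "play_rows", "kwargs": {
  "increments": [
    {"translation": [0, 0, 0], "rotation": [0, 0.1, 0], "fingers": 1},
    {"translation": [0, 0, 0], "rotation": [0, 0.2, 0], "fingers": 1},
    {"translation": [0, 0, 0], "rotation": [0, 0.3, 0], "fingers": 1},
    {"translation": [0, 0, 0], "rotation": [0, 0.4, 0], "fingers": 1},
    {"translation": [0, 0, 0], "rotation": [0, 0.5, 0], "fingers": 1},
    {"translation": [0, 0, 0], "rotation": [0, 0.6, 0], "fingers": 1},
    {"translation": [0, 0, 0], "rotation": [0, 0.6, 0], "fingers": 1},
    {"translation": [0, 0, 0], "rotation": [0, 0.6, 0], "fingers": 1},
    {"translation": [0, 0, 0], "rotation": [0, 0.6, 0], "fingers": 1}
  ]
}}

```text
time: 5.52
eef_pos: [0.4484, -0.2112, 0.088]
ee_rot: [[-1.0, 0.002, 0.016], [-0.016, -0.003, -1.0], [-0.002, -1.0, 0.003]]
wrist_force: [1.4, -5.3, -0.3]
finger_gap: 0.0154
```

Run:
```python
from h import *
needle_mark("top4"); s=sense(); print(s["finger_gap"],s["wrist_force"],s["moment"],s["joint_pos"]); togo([.448,-.21,.088],-55)
```

```text
needle line -12.57 from pivot med -12.96 end [ 0.6771 -0.2586] ang -12.85 n 90 mark [ 0.7078 -0.2134] 4.28 r 0.1728 range 1.7 7.1 n 76
0.015048083322023075 [ 0.50104616 -6.18582031 -0.7675113 ] [-0.71035333 -0.00143906 -0.14791172] [-6.64816168e-01  3.10013869e-01  1.85529865e+00 -1.26442664e-03
  9.73406753e-01  8.90359868e-01]
t [ 0.4  0.  -1.2] r [-0.003 -0.595 -0.001] tcp [ 0.4484 -0.2112  0.088 ] jaw yaw -89.06
```

View pics/top4.png

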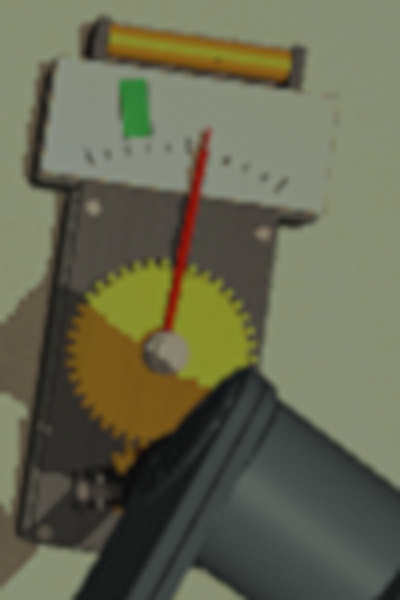

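{"fn": "play_rows", "kwargs": {
  "increments": [
    {"translation": [0, 0, 0], "rotation": [0, 0.1, 0], "fingers": 1},
    {"translation": [0, 0, 0], "rotation": [0, 0.2, 0], "fingers": 1},
    {"translation": [0, 0, 0], "rotation": [0, 0.3, 0], "fingers": 1},
    {"translation": [0, 0, 0], "rotation": [0, 0.4, 0], "fingers": 1},
    {"translation": [0, 0, 0], "rotation": [0, 0.5, 0], "fingers": 1},
    {"translation": [0, 0, 0], "rotation": [0, 0.6, 0], "fingers": 1},
    {"translation": [0, 0, 0], "rotation": [0, 0.68, 0], "fingers": 1},
    {"translation": [0, 0, 0], "rotation": [0, 0.72, 0], "fingers": 1},
    {"translation": [0, 0, 0], "rotation": [0, 0.74, 0], "fingers": 1},
    {"translation": [0, 0, 0], "rotation": [0, 0.74, 0], "fingers": 1},
    {"translation": [0, 0, 0], "rotation": [0, 0.74, 0], "fingers": 1}
  ]
}}

```text
time: 6.48
eef_pos: [0.4479, -0.2126, 0.088]
ee_rot: [[-0.75, 0.001, -0.662], [0.662, -0.005, -0.75], [-0.004, -1.0, 0.003]]
wrist_force: [-2.4, -11.3, -1.1]
finger_gap: 0.015
```

Run:
```python
from h import *
needle_mark("top5"); s=sense(); print(s["finger_gap"],s["wrist_force"],s["moment"],s["joint_pos"]); togo([.448,-.21,.088],-55)
d=get_image("side"); cv2.imwrite("pics/side5.png",cv2.resize(d["img"][220:340,170:410,::-1],None,fx=3,fy=3,interpolation=cv2.INTER_CUBIC))
```

```text
needle line 4.5 from pivot med 4.03 end [ 0.6769 -0.2163] ang 4.04 n 91 mark [ 0.7094 -0.213 ] 4.37 r 0.1744 range 1.7 7.1 n 69
0.015434967979137074 [ -0.64949487 -10.75272652  -1.92841311] [-1.52996588e+00  3.96915693e-01  1.03819229e-03] [-0.66608046  0.31017973  1.85499241 -0.0040772   0.97283513  1.63029199]
t [ 1.6  0.  -2. ] r [-5.000e-03 -1.334e+00 -1.000e-03] tcp [ 0.4479 -0.2126  0.088 ] jaw yaw -131.44
```

View pics/top5.png

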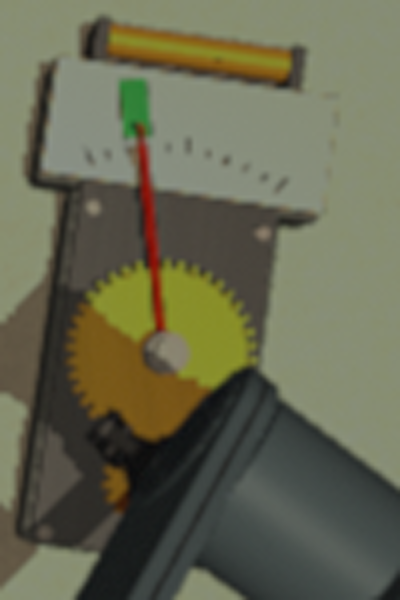

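View pics/side5.png

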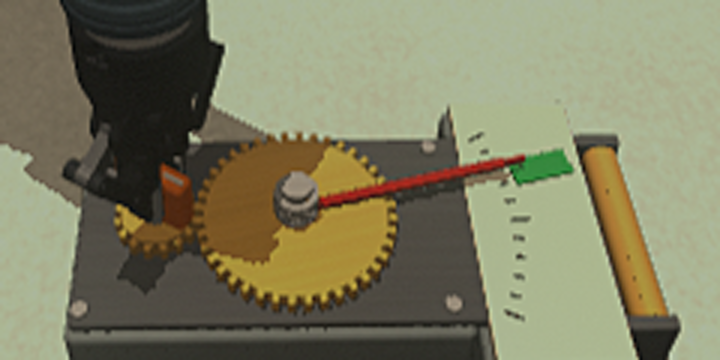

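{"fn": "play_rows", "kwargs": {
  "increments": [
    {"translation": [-0.8, 0, 1], "rotation": [0, 0, 0], "fingers": 1},
    {"translation": [-1.6, 0, 2], "rotation": [0, 0, 0], "fingers": 1},
    {"translation": [-1.6, 0, 2], "rotation": [0, 0, 0], "fingers": 1},
    {"translation": [-1.6, 0, 2], "rotation": [0, 0, 0], "fingers": 1}
  ]
}}

```text
time: 6.92
eef_pos: [0.4479, -0.2127, 0.088]
ee_rot: [[-0.75, 0.001, -0.662], [0.662, -0.001, -0.75], [-0.001, -1.0, 0.0]]
wrist_force: [0.3, -3.7, 3.3]
finger_gap: 0.0153
```

Run:
```python
from h import *
needle_mark("top6"); s=sense(); print(s["finger_gap"],s["wrist_force"],s["moment"])
```

```text
needle line 4.48 from pivot med 4.03 end [ 0.679  -0.2164] ang 3.97 n 87 mark [ 0.7094 -0.213 ] 4.37 r 0.1744 range 1.7 7.1 n 69
0.015613380309201773 [-0.97125285 -3.75977504  3.51094528] [-0.51560034  0.04299739 -0.09795998]
```

The side force is down to about 4 N and the needle stayed put. Releasing now, then going straight up.

{"fn": "play_rows", "kwargs": {
  "increments": [
    {"translation": [-1.6, 0, 2], "rotation": [0, 0, 0], "fingers": 0.3},
    {"translation": [-1.6, 0, 2], "rotation": [0, 0, 0], "fingers": 0},
    {"translation": [-1.6, 0, 2], "rotation": [0, 0, 0], "fingers": -0.3},
    {"translation": [-1.6, 0, 2], "rotation": [0, 0, 0], "fingers": -0.5},
    {"translation": [-1.6, 0, 2], "rotation": [0, 0, 0], "fingers": -0.5},
    {"translation": [-1.6, -10, 2], "rotation": [0, 0, 0], "fingers": -0.5},
    {"translation": [-1.6, -30, 2], "rotation": [0, 0, 0], "fingers": -0.5},
    {"translation": [-1.6, -60, 2], "rotation": [0, 0, 0], "fingers": -0.5},
    {"translation": [-1.6, -95, 2], "rotation": [0, 0, 0], "fingers": -0.5},
    {"translation": [-1.6, -130, 2], "rotation": [0, 0, 0], "fingers": -0.5},
    {"translation": [-1.6, -150, 2], "rotation": [0, 0, 0], "fingers": -0.5},
    {"translation": [-1.6, -150, 2], "rotation": [0, 0, 0], "fingers": -0.5}
  ]
}}

```text
time: 7.97
eef_pos: [0.4496, -0.2162, 0.2438]
ee_rot: [[-0.75, 0.008, -0.662], [0.662, -0.006, -0.75], [-0.01, -1.0, -0.001]]
wrist_force: [0.6, -0.9, -0.7]
finger_gap: 0.0638
```

Run:
```python
from h import *
needle_mark("top7"); s=sense(); print(s["time"],s["finger_gap"],s["wrist_force"],s["eef_pos"])
d=get_image("side"); cv2.imwrite("pics/side7.png",cv2.resize(d["img"][:,:,::-1],None,fx=1.5,fy=1.5))
P=np.array([.5355,-.2263]);a=np.radians(4.3); 
d=get_image("top"); print(proj(d,[*(P+.16*np.array([np.cos(a),np.sin(a)])),.065]),[r for r in [(x["conf"],x["box"]) for x in regions_of("other_needle","top")+regions_of("mark","top")]])
w=get_image("wrist"); cv2.imwrite("pics/wrist7.png",w["img"][:,:,::-1])
```

```text
needle line 4.48 from pivot med 4.03 end [ 0.6769 -0.2163] ang 4.04 n 88 mark [ 0.7096 -0.213 ] 4.37 r 0.1746 range 1.7 7.1 n 70
8.0167 0.06397400727086545 [ 0.62985824 -0.15158697 -0.51068034] [ 0.44864078 -0.21548795  0.2410847 ]
[333.6727265  141.18045058] [(0.96, [143.2, 170.4, 186.1, 244.3])]
```

View pics/top7.png

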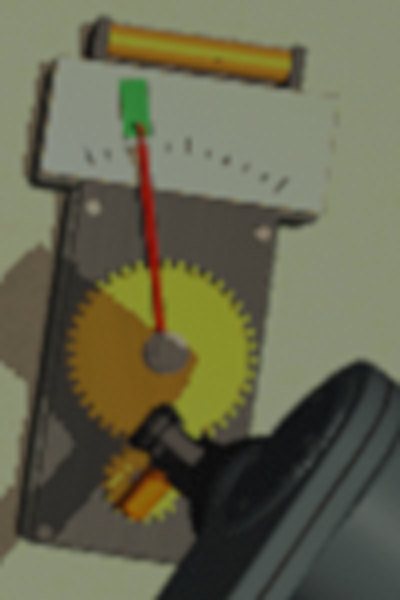

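View pics/side7.png

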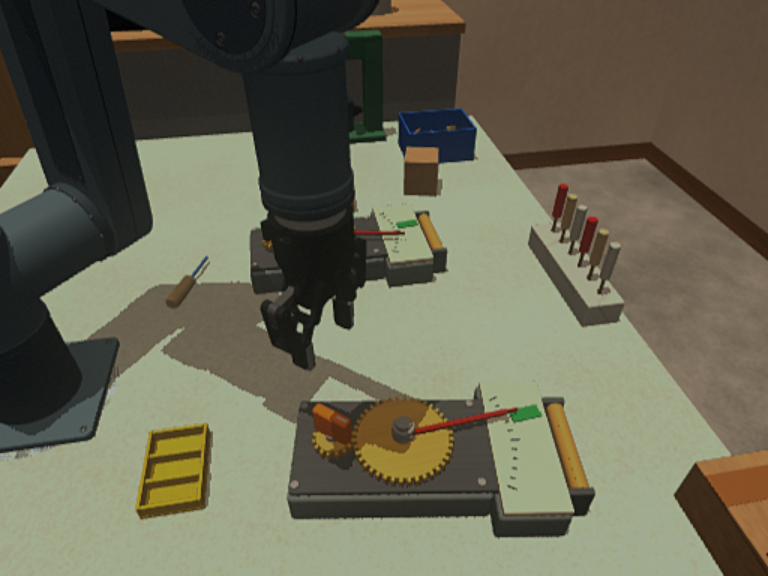

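View pics/wrist7.png

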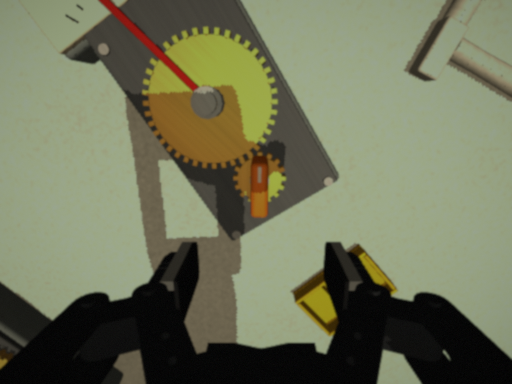

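Run:
```python
from h import *
d=get_image("side"); m=masks(d["img"]); P=np.array([.5355,-.2263])
for k,z in(("red",.076),("green",.065)):
    w=np.zeros((384,512),bool); w[255:335,270:375]=1
    W=np.array([ray(d,u,v,z)[:2] for v,u in np.argwhere(m[k]&w)]); q=np.degrees(np.arctan2(*(W-P).T[::-1])); L=cv2.fitLine(W.astype(np.float32),cv2.DIST_HUBER,0,.01,.01).ravel()
    f=W[np.linalg.norm(W-P,axis=1)>np.linalg.norm(W-P,axis=1).max()-.006].mean(0)
    print(k,len(W),W.mean(0),np.median(q),q.min(),q.max(),np.degrees(np.arctan(L[1]/L[0])),"end",f)
print(sense()["time"])
```

```text
red 205 [ 0.62004975 -0.2165587 ] 6.562365256219141 3.9508966058842616 24.263363784671267 4.4902306 end [ 0.69216677 -0.21132593]
green 132 [ 0.70804816 -0.2132632 ] 4.285425239990067 1.3555820111412817 7.31668250873247 7.460086 end [ 0.72442392 -0.21229011]
8.3167
```

Run:
```python
from station import *
print(hand_in())
```

```text
the job is handed in; nothing more can be done
None
```

I turned the orange knob about 1.34 rad clockwise, which brought the red needle's tip over the green mark. I then eased off the side force, opened the gripper and lifted clear before handing in at about 8.3 s.

**Needle on the mark:** after letting go, the top camera put the needle at about 4.0–4.5° and the mark's centre at 4.4°, unchanged from before the release. The mark spans roughly 1.7–7.1°.

**Where the cameras disagreed:** the top camera placed the tip about 3 mm to one side of the mark's centre, and the side camera about 2 mm to the other. Both are well within the 20 mm wide mark.

**Mark position:** the visible green patch measured about 173 mm from the pivot, not the 160 mm given. I took the mark's direction from the patch's centre.

**Other limits:** I never touched the needle or the black-knobbed machine. The other needle's detected place matched the first picture to within about 3 pixels. The wrist force read no more than about 11 N whenever I checked it.

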